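# Walk the anvil block home against its sprung stops

### The job

Walk the heavy blue anvil block away from you across the bench by pushing the yellow pads at its two near corners in turn, so that it swings ahead a side at a time, until it has pushed in both red spring buffers of the grey fence by a few millimetres and stands between the fence's two yellow end marks. Go gently: never push on it harder than 20 N, which is enough to swing one end round but not to shove the whole block straight ahead. Leave the other things on the bench where they are.

Things in the scene. Friction and masses are not known exactly. Their poses are not given: they have to be found in the camera images.
- anvil_block: Loose heavy blue block with a steel top plate, 90 mm along its x, 220 along its y, 62 high (blue body 4 to 54 mm above the bench). Origin at the middle of its underside, z up, +x to its far face (towards the fence), -x to its near face. About 3.4 kg, on four rubber feet at x = +-24, y = +-72 mm. Mass and friction vary by 8 percent each. It starts 85 to 115 mm short of the buffers.
- left_pad (a point): Middle of the outer face of the very slippery yellow pad (26 mm wide, 38 high, 8 mm proud of the near face) at the block's left near corner: x = -53, y = +96, z = 28 mm of the block. Gives 1 mm per 5 N. Pushing ahead here takes 10 to 15 N (to break loose up to 18), straight at the middle over 21 N; the block then turns about a point near the feet of the other end, 72 mm from the middle.
- right_pad (a point): The same at the right (-y) near corner, y = -96 mm.
- dock: Grey angle-iron fence screwed to the bench, 320 mm along its y, 55 mm high; yellow end marks begin 135 mm either side of its middle. Origin on the bench at the middle of its near face, z up, +x away from the robot, square to the fence. (A club shaft held in the vice crosses level in front of the robot, 0.21 m above the bench at x = 0.34 m, as far as y = -0.2: keep the wrist beyond it.)
- buffer_left (a joint): Left spring buffer before the fence: red button, 18 mm diameter, 30 mm above the bench, at y = +85 mm of the dock. 0 out, grows (m) as pushed in along the dock's +x, rigid end at 0.009. 0.8 N per mm, no preload. A screw sets it: its tip stands out 21 to 27 mm from the fence, different each time and not measured: feel for it. The block's feet hold it against the springs when let go.
- buffer_right (a joint): Right (-y) spring buffer at y = -85 mm in the dock's frame, otherwise like the left one; its screw is set independently.
- blue_bottle: Small blue bottle with a white cap, 27 mm across, 60 mm high, standing to the left. Origin under its centre. Leave it.
- tip_carton: Small dark green carton, 52 x 86 x 26 mm, to the right. Origin under its centre. Leave it.

How it is judged:
By the outcome, as a careful person would: the job done as asked, in the order asked, and still so for the second after the job is handed in, with the robot touching nothing.
It also fails if it takes over 72 s, if anything falls off the work surface, if the arm or the gripper's body presses on something with over 40 N, if the wrist force passes 120 N, or if a joint passes its speed limit or range.

### The arm

A 7-joint arm with a two-finger parallel gripper is mounted at the origin on a cart in front of the work surface, level with it; the furniture and walls round the work are solid. World frame = base frame: x ahead of the robot, y to its left, z up, the work surface at z = 0. Lengths are in m, angles in rad, forces in N, time in s.
With the tool pointing down it reaches from about 0.35 to 0.9 m from the base axis. Payload 8.1 kg.
Tool frame: the origin (TCP) lies where the fingers leave the gripper's body, on its centre line; the fingertips stand 66 mm ahead of it and the grasp point (between the pads) lies 47 mm ahead of it (arm.tip_reach is the distance from the TCP to the fingertips, in m); z points along the fingers, y is the direction in which the jaws open and shut (so a half turn about z gives the same grasp; the last joint's range is limited). The gripper opens to 92 mm and grips with 3 to 60 N. Pads are 19 mm wide; open, the fingers measure 130 mm over their backs; the gripper's body (75 mm by 190 mm) begins 47 mm behind the grasp point.
Start: joints at [1.174, 0.434, 0.025, 1.573, -0.012, 1.134, -0.075], TCP at [0.181, -0.598, 0.292] pointing down, gripper open.
Joint ranges: [-2.62, 2.62], [-0.44, 2.09], [-1.27, 1.32], [0.08, 2.57], [-1.32, 4.46], [0.12, 2], [-2.74, 2.74]. Speed limits (rad/s): [2.22, 2.22, 3.01, 3.01, 3.14, 3.14, 3.14].

### API

Orientations are given as a rotation vector (axis times angle).
In Python, from cell import arm gives the robot as it stands.
- The arm moves only by the tool carry_out, never from a script. Its argument "plan" is a list of rows, each a list of 5 numbers: the shift along the world's x, y, z in cm, then the turn about the world's z in rad, then the finger opening in cm, from 0 to 9.18. In form: [[tx, ty, tz, spin, fingers], ...]. A call has 1 to 20 rows; each row is the pose to reach, as a shift and turn from the pose measured when the call began; what a row does not reach only later rows make up. A row lasts 1/10 s, in which the tool goes at most 50 mm and 8.59 degrees, less where a joint would pass 70% of its speed; a pose out of reach is approached as far as the arm can. A call with a gripper value outside its range is refused whole. The fingers move at their own pace and stop on an object; "squeeze" is the grip in N (left out, the last holds). Time passes only in rows, so rows that repeat a pose let the fingers close. It gives the time, the measured TCP pose, the force and the opening at its end, in the units of the state.
- arm.observe(): the state, without advancing time (a new reading comes with each control period).
- arm.get_image(name): name is "scene" or "top" or "wrist"; returns (picture, depth): 420x560x3 uint8, red, green, blue; 420x560 float32, m along the optical axis (not along the pixel's ray), 0 where there is no reading.
- arm.get_calibration(name): a dict with "intrinsics" (3x3 intrinsics, pixels), "D" ([k1, k2, p1, p2, k3] as OpenCV has them; the pictures are not rectified), "rvec" (rotation vector, rad) and "tvec" (3), from world to camera coordinates, as OpenCV has them; the wrist camera has in their place "tool_from_camera" (4x4, takes a point from camera to tool coordinates, whose origin is the TCP and whose axes are the flange's). Camera axes: x right, y down, z forward; pixel columns grow to the right and rows downward; lengths in m; the calibration is good to about 2 mm. A picture is of the moment at which its call begins: read the wrist's pose just before it. get_calibration takes no time and is no camera call.
- arm.sign_off(): hands the job in, once; it reports no verdict.
The state is a dict: "clock": time; "joints": joint angles; "dq": joint speeds; "joint_efforts": joint torques, N m; "position": TCP position; "ee_rot": TCP orientation; "force": force on the tool from outside, world axes, zero at the start; "ft_torque": the same for the moment, N m; "width": opening from 0.0 (shut) to 1.0 (fully open).
Only numpy, scipy, OpenCV 4.12 (cv2) and the standard library are available. Lean on these libraries where they do the work, as an engineer would, in place of code of your own. Each camera call takes 0.05 s, during which the arm holds its last target. There are 200 camera calls.

## Working session

There is one attempt and no reset: what is moved stays moved. The work goes in short steps, Python scripts to look and compute and a tool call to move; the robot and the scene stay as the last step left them, time stands still between calls to the robot, and variables do not carry over. Pictures are saved under pics/ and viewed, about 8 in all and at most 12, crops included, and the job is handed in when it is done.

Besides the shell and the picture viewer there is one more tool, called after "Emit:" as name(argument=value, ...) on one line, values as JSON. carry_out: Moves the arm, as the interface text tells. Its arguments: {"type":"object","properties":{"plan":{"type":"array"},"squeeze":{"type":"number"}},"required":["plan"]}

```bash
mkdir -p pics; ls; python3 - <<'E'
from cell import arm
import cv2,numpy as np
print(arm.observe())
for n in("scene","top"):
    p,d=arm.get_image(n); c=arm.get_calibration(n); print(n,c)
    cv2.imwrite(f"pics/{n}0.png",p[:,:,::-1]); np.savez(f"{n}0.npz",p=p,d=d)
E
```

```text
pics
{'clock': 0.0, 'joints': array([ 1.17443544,  0.43521161,  0.02498369,  1.57410071, -0.01157897,
        1.13402165, -0.07513541]), 'dq': array([-7.69595151e-04, -6.36514149e-05,  7.69946965e-04,  3.29914985e-04,
       -2.08032796e-03,  8.14925654e-04,  1.54697774e-04]), 'joint_efforts': array([ 4.18532190e-04, -6.67857385e+01,  9.84610990e-01, -3.14459467e+01,
       -6.08460652e-02,  4.32016351e-02,  2.20818333e-04]), 'position': array([ 0.18079221, -0.59784336,  0.2914507 ]), 'ee_rot': array([-3.10626010e+00, -4.59390106e-01,  6.25470714e-04]), 'force': array([ 0.09711516, -0.54953872,  0.35994107]), 'ft_torque': array([-0.00030873, -0.01338313, -0.03949726]), 'width': 1.004612000039108}
scene {'intrinsics': array([[405.83908596,   0.        , 280.98905566],
       [  0.        , 405.83908596, 207.72694071],
       [  0.        ,   0.        ,   1.        ]]), 'D': array([-0.04566247,  0.        ,  0.        ,  0.        ,  0.        ]), 'rvec': array([ 0.4588269 , -2.74930329,  1.17577942]), 'tvec': array([0.57107109, 0.16777214, 0.90767505])}
top {'intrinsics': array([[538.42091826,   0.        , 273.71835699],
       [  0.        , 538.42091826, 209.88143307],
       [  0.        ,   0.        ,   1.        ]]), 'D': array([-0.01890564,  0.        ,  0.        ,  0.        ,  0.        ]), 'rvec': array([ 2.17105075, -2.10765316,  0.19521533]), 'tvec': array([-0.02224882,  0.57583535,  1.46024945])}
```

View pics/top0.png

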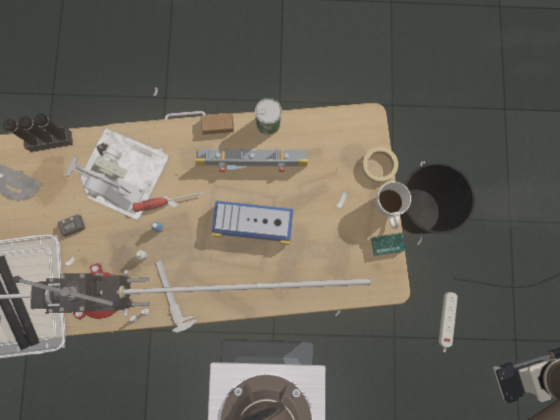

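View pics/scene0.png

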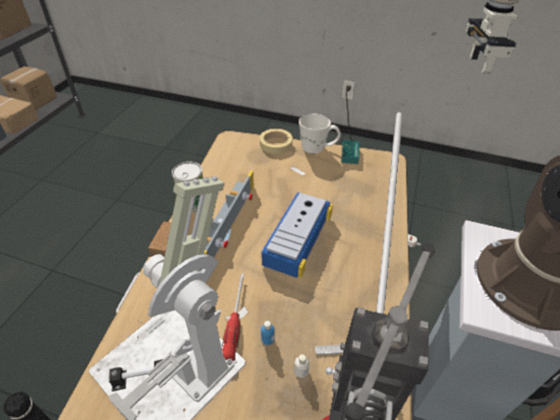

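```bash
cat > h.py <<'E'
import numpy as np,cv2
from cell import arm
def cal(n):
    c=arm.get_calibration(n); R=cv2.Rodrigues(np.array(c["rvec"]))[0]; return c["intrinsics"],c["D"],R,np.array(c["tvec"]).ravel()
def ray(n,uv):
    K,D,R,t=cal(n); u=cv2.undistortPoints(np.float64(uv).reshape(-1,1,2),K,D).reshape(-1,2)
    return -R.T@t, np.c_[u,np.ones(len(u))]@R
def onplane(n,uv,z):
    o,d=ray(n,uv); return o+d*((z-o[2])/d[:,2])[:,None]
def cloud(n,d):
    h,w=d.shape; v,u=np.mgrid[:h,:w]; o,r=ray(n,np.c_[u.ravel(),v.ravel()])
    return (o+r*d.reshape(-1,1)).reshape(h,w,3)
def hsv(p): return cv2.cvtColor(p,cv2.COLOR_RGB2HSV)
def pix(n,P):
    K,D,R,t=cal(n); return cv2.projectPoints(np.float64(P).reshape(-1,1,3),cv2.Rodrigues(R)[0],t,K,D)[0].reshape(-1,2)
def masks(p):
    H=hsv(p); r=lambda lo,hi:cv2.inRange(H,np.array(lo),np.array(hi))
    return dict(blue=r((105,110,50),(125,255,255)),yellow=r((20,130,120),(35,255,255)),red=r((0,150,90),(6,255,255))|r((174,150,90),(180,255,255)))
E
python3 - <<'E'
from h import *
for n in("top","scene"):
    z=np.load(n+"0.npz"); p,d=z["p"],z["d"]; C=cloud(n,d); print(n,"cam",ray(n,[[280,210]])[0])
    tab=C[(C[...,0]>.45)&(C[...,0]<.55)&(abs(C[...,1])<.15)&(d>0)]; print("bench z med low",np.percentile(tab[:,2],[5,20]))
    for k,m in masks(p).items():
        nn,l,s,c=cv2.connectedComponentsWithStats(m)
        for i in range(1,nn):
            if s[i,4]>=6:
                q=C[(l==i)&(d>0)]
                if len(q) and .2<np.median(q[:,0])<.9 and abs(np.median(q[:,1]))<.45: print(k,s[i],c[i].round(1),np.median(q,0).round(3),q.min(0).round(3),q.max(0).round(3))
    sel=(C[...,2]>.056)&(C[...,2]<.068)&(C[...,0]>.4)&(C[...,0]<.62)&(abs(C[...,1])<.17)&(d>0)
    r=cv2.minAreaRect(C[sel][:,:2].astype(np.float32)*1000); print("steel",sel.sum(),r)
    sel=(C[...,2]>.045)&(C[...,2]<.068)&(C[...,0]>.4)&(C[...,0]<.62)&(abs(C[...,1])<.17)&(d>0)
    r=cv2.minAreaRect(C[sel][:,:2].astype(np.float32)*1000); print("block",sel.sum(),r)
p=np.load("top0.npz")["p"][130:260,180:330,::-1]; cv2.imwrite("pics/c1.png",cv2.resize(p,None,fx=5,fy=4.6,interpolation=cv2.INTER_CUBIC))
E
```

```text
top cam [0.32293836 0.01143879 1.53622582]
bench z med low [-0.00427274 -0.00109069]
blue [285 236   4   3   6] [287.  237.5] [ 0.497 -0.045  0.057] [ 0.497 -0.047  0.054] [ 0.503 -0.039  0.057]
yellow [197 160   6   2  11] [199.7 160.5] [0.712 0.209 0.049] [0.711 0.202 0.044] [0.713 0.217 0.058]
yellow [301 161   6   2  12] [303.5 161.5] [ 0.718 -0.086  0.05 ] [ 0.717 -0.094  0.042] [ 0.72  -0.079  0.06 ]
yellow [213 234   8   2  14] [216.5 234.5] [0.502 0.152 0.046] [0.501 0.142 0.039] [0.504 0.161 0.051]
yellow [281 241   7   3  11] [284.  241.8] [ 0.487 -0.036  0.046] [ 0.485 -0.045  0.042] [ 0.49  -0.028  0.053]
steel 1898 ((544.9114990234375, 54.629817962646484), (218.38223266601562, 88.921630859375), 85.37902069091797)
block 2486 ((542.3760986328125, 55.053794860839844), (220.13426208496094, 98.95929718017578), 85.47013092041016)
scene cam [0.37706853 0.69617989 0.74249348]
bench z med low [-1.92238696e-05  1.25381149e-03]
blue [ 262  194   67   83 1061] [293.1 248.6] [0.524 0.159 0.049] [ 0.492 -0.043  0.009] [0.594 0.171 0.059]
yellow [248 171   5  12  27] [250.7 174.8] [ 0.
[... 427 characters left out ...]
 267.6] [0.502 0.161 0.038] [ 0.499  0.113 -0.001] [0.506 0.171 0.051]
red [249 194   3   6  13] [250.2 196.5] [ 0.694 -0.019  0.033] [ 0.693 -0.028  0.024] [ 0.696 -0.014  0.042]
red [224 241   4   7  16] [225.2 243.9] [0.687 0.153 0.036] [0.686 0.145 0.029] [0.69  0.156 0.042]
red [223 313  17  47 438] [230.9 336.8] [0.584 0.358 0.029] [0.564 0.305 0.019] [0.604 0.4   0.034]
red [323 416   6   4  16] [326.2 417.9] [0.374 0.438 0.013] [0.371 0.433 0.01 ] [0.379 0.44  0.015]
steel 2148 ((544.6663818359375, 59.37959289550781), (214.0706787109375, 86.93438720703125), 86.02503204345703)
block 2800 ((541.2919921875, 56.687503814697266), (224.96031188964844, 98.49700927734375), 85.59745025634766)
```

View pics/c1.png

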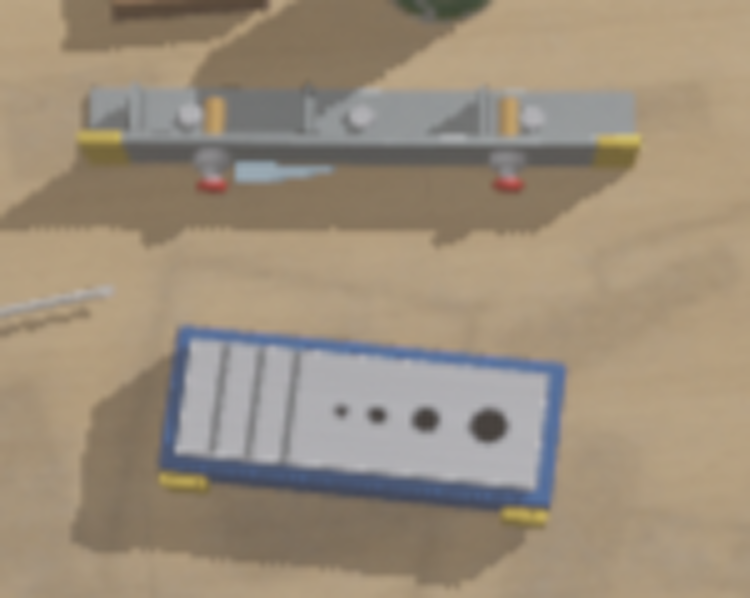

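Emit:
carry_out(plan=[[3.4,2.5,1,-0.1,0],[6.8,5,2,-0.2,0],[10.2,7.5,3,-0.28,0],[13.6,10,4,-0.28,0],[17,12.5,5,-0.28,0],[20.4,15,6,-0.28,0],[23.8,17.5,7,-0.28,0],[26.5,20,7,-0.28,0],[26.5,24.5,7,-0.28,0],[26.5,29,7,-0.28,0],[26.5,33.5,7,-0.28,0],[26.5,38,7,-0.28,0],[26.5,42.5,7,-0.28,0],[26.5,47,7,-0.28,0],[26.5,51.5,7,-0.28,0],[26.5,56.3,7,-0.28,0],[26.5,56.3,7,-0.28,0]], squeeze=20)

```text
clock: 1.8
position: [0.4454, -0.0283, 0.3617]
ee_rot: [-3.138, -0.036, -0.0]
force: [0.4, -1.0, 0.8]
width: 0.002
```

```bash
python3 - <<'E'
from h import *
o=arm.observe(); print({k:np.round(o[k],3) for k in("clock","position","ee_rot","force","width","joints")})
Rt=cv2.Rodrigues(o["ee_rot"])[0]; print("tool y",Rt[:,1].round(3),"z",Rt[:,2].round(3))
for n in("scene","top"):
    z=np.load(n+"0.npz"); p,d=z["p"],z["d"]; C=cloud(n,d)
    s=(C[...,2]>.015)&(C[...,2]<.05)&(C[...,0]>.69)&(C[...,0]<.73)&(C[...,1]>-.1)&(C[...,1]<.225)&(d>0)
    q=C[s]; 
    for _ in range(4):
        a=np.polyfit(q[:,1],q[:,0],1); r=q[:,0]-np.polyval(a,q[:,1]); q=q[abs(r)<max(2*np.std(r),.002)]
    print(n,"fence x=",a.round(4),len(q),np.std(r).round(4), "z",q[:,2].mean().round(3))
    # buttons: red pixel centroid onto z=.03
    m=masks(p)["red"]; c=[pix(n,[[.69,.148,.03]])[0],pix(n,[[.695,-.022,.03]])[0]]
    H=hsv(p)
    for u,v in c:
        u,v=int(u),int(v); w=np.zeros(m.shape,bool); w[v-8:v+9,u-8:u+9]=1
        mm=w&((H[...,0]<8)|(H[...,0]>172))&(H[...,1]>110)&(H[...,2]>60)
        vs,us=np.nonzero(mm); 
        if len(us): print(n,"btn px",us.mean(),vs.mean(),len(us),onplane(n,[[us.mean(),vs.mean()]],.030).round(4),np.median(C[mm&(d>0)],0).round(4))
E
```

```text
{'clock': np.float64(1.8), 'position': array([ 0.445, -0.028,  0.362]), 'ee_rot': array([-3.138, -0.036, -0.   ]), 'force': array([ 0.373, -1.013,  0.814]), 'width': np.float64(0.002), 'joints': array([ 0.198,  0.103, -0.275,  1.855,  0.026,  1.188, -1.633])}
tool y [ 0.023 -1.    -0.004] z [ 0.     0.004 -1.   ]
scene fence x= [-0.0205  0.713 ] 458 0.0007 z 0.034
scene btn px 225.27272727272728 243.72727272727272 22 [[0.69   0.1467 0.03  ]] [0.6868 0.151  0.0365]
scene btn px 249.94444444444446 196.16666666666666 18 [[ 0.6971 -0.0249  0.03  ]] [ 0.6948 -0.0185  0.0334]
top fence x= [-0.0238  0.7165] 308 0.0011 z 0.034
top btn px 222.1818181818182 170.1818181818182 11 [[0.6904 0.1458 0.03  ]] [0.6897 0.1451 0.0327]
top btn px 281.42857142857144 169.85714285714286 14 [[ 0.6968 -0.0242  0.03  ]] [ 0.6969 -0.0245  0.0316]
```

Emit:
carry_out(plan=[[0.3,-0.3,-4.5,0,0],[0.5,-0.8,-9,0,0],[0.7,-0.8,-13.5,0,0],[0.7,-0.8,-18,0,0],[0.7,-0.8,-22.5,0,0],[0.7,-0.8,-26,0,0],[0.7,-0.8,-27.7,0,0],[0.7,-0.8,-27.7,0,0],[1.4,-0.8,-27.7,0,0],[2.1,-0.8,-27.7,0,0],[2.1,-0.8,-27.7,0,0]])

```text
clock: 2.9
position: [0.4689, -0.0363, 0.086]
ee_rot: [-3.138, -0.036, -0.006]
force: [-0.9, -0.4, -0.5]
width: 0.006
```

Emit:
carry_out(plan=[[0.1,0,0,0,0],[0.2,0,0,0,0],[0.3,0,0,0,0],[0.4,0,0,0,0],[0.5,0,0,0,0],[0.6,0,0,0,0],[0.7,0,0,0,0],[0.8,0,0,0,0]])

```text
clock: 3.7
position: [0.4741, -0.0366, 0.0852]
ee_rot: [-3.138, -0.035, 0.003]
force: [-9.6, -0.8, 2.0]
width: 0.001
```

Emit:
carry_out(plan=[[0.4,0,0,0,0],[0.5,0,0,0,0],[0.6,0,0,0,0],[0.7,0,0,0,0],[0.8,-0.1,0,0,0],[0.9,-0.1,0,0,0],[1.0,-0.1,0,0,0],[1.1,-0.2,0,0,0],[1.2,-0.2,0,0,0],[1.3,-0.2,0,0,0]])

```text
clock: 4.7
position: [0.4829, -0.0393, 0.0839]
ee_rot: [-3.139, -0.034, 0.016]
force: [-13.0, -2.2, 0.9]
width: 0.005
```

Emit:
carry_out(plan=[[0.5,0,0,0,0],[0.6,-0.1,0,0,0],[0.7,-0.1,0,0,0],[0.85,-0.1,0,0,0],[1.0,-0.2,0,0,0],[1.15,-0.2,0,0,0],[1.3,-0.3,0.1,0,0],[1.45,-0.3,0.1,0,0],[1.6,-0.4,0.1,0,0],[1.75,-0.4,0.1,0,0],[1.9,-0.5,0.1,0,0],[2.05,-0.5,0.1,0,0],[2.2,-0.6,0.1,0,0],[2.35,-0.6,0.1,0,0],[2.5,-0.7,0.1,0,0],[2.65,-0.7,0.1,0,0],[2.8,-0.8,0.1,0,0],[2.95,-0.8,0.1,0,0],[3.1,-0.8,0.1,0,0]])

```text
clock: 6.6
position: [0.5092, -0.0476, 0.0835]
ee_rot: [-3.14, -0.035, 0.032]
force: [-13.7, -0.7, 3.4]
width: 0.004
```

```bash
cat >> h.py <<'E'
def pose():
    out={}
    for n in("top","scene"):
        p,d=arm.get_image(n); C=cloud(n,d); np.savez(n+"1.npz",p=p,d=d)
        s=(C[...,2]>.056)&(C[...,2]<.067)&(C[...,0]>.46)&(C[...,0]<.70)&(abs(C[...,1]-.06)<.17)&(d>0)
        s=cv2.morphologyEx(s.astype(np.uint8),cv2.MORPH_OPEN,np.ones((2,2)))
        nn,l,st,c=cv2.connectedComponentsWithStats(s); i=1+np.argmax(st[1:,4])
        (cx,cy),(w,h),a=cv2.minAreaRect(C[l==i][:,:2].astype(np.float32)*1000)
        if w<h: w,h=h,w; a+=90
        yaw=np.radians(a-90); yaw=(yaw+np.pi/2)%np.pi-np.pi/2
        print(n,"n",st[i,4],"c",round(cx,1),round(cy,1),"size",round(w,1),round(h,1),"yaw",round(yaw,3))
        R=np.array([[np.cos(yaw),-np.sin(yaw)],[np.sin(yaw),np.cos(yaw)]])
        for nm,q in(("L",(-53,96)),("R",(-53,-96)),("faceL",(45,85)),("faceR",(45,-85))): print("  ",nm,(R@q+[cx,cy]).round(1),end="")
        print()
E
python3 - <<'E'
from h import *
pose(); o=arm.observe(); print(o["clock"],o["position"],o["force"])
E
```

```text
top n 982 c 455.8 64.3 size 277.7 148.3 yaw -1.434
   L [543.7 129.9]   R [353.5 103.8]   faceL [546.2  31.3]   faceR [377.8   8.2]
scene n 1749 c 498.1 333.0 size 761.1 83.1 yaw 0.213
   L [426.  415.6]   R [466.5 228. ]   faceL [524.1 425.6]   faceR [560.  259.4]
6.7 [ 0.5093944  -0.04766873  0.08352862] [-12.11572     -0.85524813   2.98811097]
```

```bash
python3 - <<'E'
s=open("h.py").read()
s=s.replace("        s=cv2.morph","        s0=s; s=cv2.morph").replace("C[l==i]","C[(l==i)&s0]").replace("def pose():","def pose(saved=False):").replace("p,d=arm.get_image(n);","p,d=[np.load(n+'1.npz')[k] for k in 'pd'] if saved else arm.get_image(n);").replace("np.savez(n+","saved or np.savez(n+")
open("h.py","w").write(s)
E
python3 -c "
from h import *
pose(True)"
```

```text
top n 982 c 556.2 77.7 size 148.3 72.5 yaw 0.152
   L [489.3 164.6]   R [518.3 -25.2]   faceL [587.8 168.5]   faceR [6.135e+02 5.000e-01]
scene n 1749 c 556.4 59.9 size 202.3 77.4 yaw 0.173
   L [487.7 145.3]   R [520.7 -43.8]   faceL [586.1 151.3]   faceR [615.3 -16.1]
```

Emit:
carry_out(plan=[[-2,0,0,0,0],[-4.6,0,0.1,0,0],[-4.6,4.8,0.1,-0.02,0],[-4.6,9.6,0.1,-0.03,0],[-4.6,14.5,0.1,-0.03,0],[-4.6,19.2,0.1,-0.03,0],[-4.6,19.2,0.1,-0.03,0]])

```text
clock: 7.4
position: [0.4637, 0.1529, 0.0851]
ee_rot: [-3.134, -0.004, 0.026]
force: [0.1, -0.4, 0.4]
width: 0.005
```

```bash
python3 - <<'E'
from h import *
pose(); o=arm.observe(); print(o["clock"],o["position"],o["force"],cv2.Rodrigues(o["ee_rot"])[0][:,1])
cv2.imwrite("pics/t2.png",np.load("top1.npz")["p"][100:300,130:380,::-1].repeat(3,0).repeat(3,1))
E
```

```text
top n 1404 c 556.5 45.1 size 196.4 75.6 yaw 0.141
   L [490.5 132.7]   R [517.5 -57.4]   faceL [589.1 135.6]   faceR [613.  -32.7]
scene n 1715 c 558.1 60.0 size 203.4 77.8 yaw 0.145
   L [491.7 147.3]   R [519.5 -42.7]   faceL [590.3 150.6]   faceR [614.9 -17.6]
7.5 [0.46361761 0.14605991 0.08460134] [-0.9973454 -0.7125957  0.5167312] [-0.00424483 -0.99998803 -0.00243349]
```

View pics/t2.png

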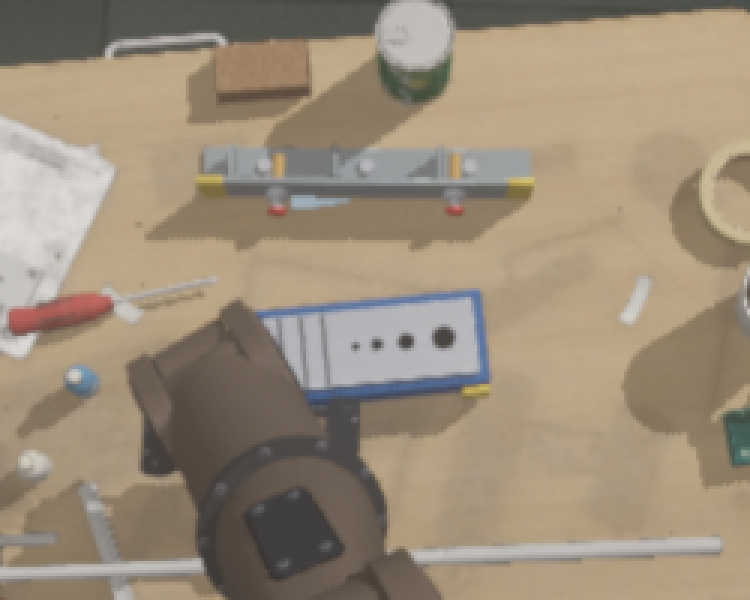

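Emit:
carry_out(plan=[[0.7,0.1,0,0,0],[1.3,0.1,0,0,0],[1.4,0.1,0,0,0],[1.5,0.1,0,0,0],[1.6,0.1,0,0,0],[1.7,0.1,0,0,0],[1.8,0.1,0,0,0],[1.9,0.1,0,0,0],[2.0,0.1,0,0,0],[2.1,0.1,0,0,0],[2.2,0.1,0,0,0],[2.3,0.1,0,0,0],[2.4,0.1,0,0,0],[2.5,0.1,0,0,0],[2.6,0.1,0,0,0],[2.7,0.2,0,0,0],[2.8,0.2,0,0,0],[2.9,0.3,0,0,0]])

```text
clock: 9.3
position: [0.4888, 0.1487, 0.0835]
ee_rot: [-3.141, 0.004, 0.041]
force: [-10.7, -1.1, 0.4]
width: 0.001
```

Emit:
carry_out(plan=[[0.5,0,0,0,0],[0.6,0.1,0,0,0],[0.75,0.1,0,0,0],[0.9,0.1,0.1,0,0],[1.1,0.2,0.1,0,0],[1.3,0.2,0.1,0,0],[1.5,0.3,0.1,0,0],[1.7,0.4,0.1,0,0],[1.9,0.4,0.1,0,0],[2.1,0.5,0.1,0,0],[2.3,0.6,0.1,0,0],[2.5,0.6,0.1,0,0],[2.7,0.7,0.1,0,0],[2.9,0.8,0.1,0,0],[3.1,0.8,0.1,0,0],[3.3,0.9,0.1,0,0],[3.5,1.0,0.1,0,0],[3.7,1.0,0.1,0,0],[3.9,1.1,0.1,0,0],[4.1,1.1,0.1,0,0]])

```text
clock: 11.3
position: [0.5257, 0.1592, 0.0832]
ee_rot: [3.139, -0.003, -0.054]
force: [-13.0, 0.6, 2.9]
width: 0.005
```

Emit:
carry_out(plan=[[-2,0,0,0,0],[-4.2,0,0.1,0.02,0],[-4.2,-4.8,0.1,0.02,0],[-4.2,-9.6,0.1,0.02,0],[-4.2,-14.4,0.1,0.02,0],[-4.2,-18.9,0.1,0.02,0],[-4.2,-18.9,0.1,0.02,0]])

```text
clock: 12.0
position: [0.4836, -0.0374, 0.0842]
ee_rot: [3.135, 0.013, -0.054]
force: [-0.3, 1.5, 0.5]
width: 0.005
```

```bash
cat > s.py <<'E'
from h import *
pose(); o=arm.observe(); print(o["clock"],o["position"].round(4),o["force"].round(1),cv2.Rodrigues(o["ee_rot"])[0][:,1].round(3))
E
python3 s.py
```

```text
top n 1084 c 575.4 82.1 size 145.6 77.5 yaw -0.105
   L [532.7 183.1]   R [512.6  -7.8]   faceL [629.  161.9]   faceR [611.2  -7.1]
scene n 1917 c 572.9 59.2 size 201.4 75.4 yaw -0.106
   L [530.4 160.3]   R [510.  -30.6]   faceL [626.7 139. ]   faceR [608.6 -30.1]
12.1 [ 0.4842 -0.0311  0.0844] [0.2 0.3 0.3] [ 0.015 -1.     0.002]
```

Emit:
carry_out(plan=[[0.6,0,0,0,0],[1.2,0,0,0,0],[1.3,0,0,0,0],[1.4,0,0,0,0],[1.5,0,0,0,0],[1.6,0,0,0,0],[1.7,0,0,0,0],[1.8,0,0,0,0],[1.9,0,0,0,0],[2.0,0,0,0,0],[2.1,0,0,0,0],[2.2,0,0,0,0],[2.3,0,0,0,0],[2.4,0,0,0,0],[2.5,-0.1,0,0,0],[2.6,-0.1,0,0,0],[2.75,-0.1,0,0,0],[2.9,-0.2,0,0,0],[3.05,-0.2,0,0,0],[3.2,-0.3,0,0,0]])

```text
clock: 14.1
position: [0.5121, -0.0349, 0.0832]
ee_rot: [3.137, 0.022, -0.066]
force: [-11.9, -0.5, 2.0]
width: 0.009
```

Emit:
carry_out(plan=[[0.5,-0.1,0,0,0],[0.65,-0.1,0,0,0],[0.8,-0.2,0,0,0],[1.0,-0.2,0.1,0,0],[1.2,-0.3,0.1,0,0],[1.4,-0.4,0.1,0,0],[1.6,-0.4,0.1,0,0],[1.8,-0.5,0.1,0,0],[2.0,-0.6,0.1,0,0],[2.2,-0.6,0.1,0,0],[2.4,-0.7,0.1,0,0],[2.6,-0.8,0.1,0,0],[2.8,-0.8,0.1,0,0],[3.0,-0.9,0.1,0,0],[3.2,-1.0,0.1,0,0],[3.4,-1.1,0.1,0,0],[3.6,-1.1,0.1,0,0],[3.8,-1.2,0.1,0,0],[4.0,-1.3,0.1,0,0],[4.2,-1.3,0.1,0,0]])

```text
clock: 16.1
position: [0.5503, -0.0478, 0.083]
ee_rot: [3.137, 0.022, -0.078]
force: [-12.2, 0.6, 1.6]
width: 0.008
```

Emit:
carry_out(plan=[[-2.5,0,0,0,0],[-5.2,0,0.1,-0.01,0],[-5.4,4.8,0.1,-0.02,0],[-5.4,9.6,0.1,-0.02,0],[-5.4,14.4,0.1,-0.02,0],[-5.4,19.2,0.1,-0.02,0],[-5.4,19.2,0.1,-0.02,0]])

```text
clock: 16.8
position: [0.4965, 0.1531, 0.0847]
ee_rot: [-3.138, -0.007, 0.074]
force: [-0.3, -0.9, -0.0]
width: 0.006
```

```bash
python3 s.py
```

```text
top n 1321 c 594.0 41.0 size 180.7 76.0 yaw 0.146
   L [527.6 128.3]   R [555.5 -61.7]   faceL [626.2 131.6]   faceR [650.8 -36.6]
scene n 1491 c 601.1 60.4 size 205.0 70.2 yaw 0.293
   L [522.7 137. ]   R [578.1 -46.9]   faceL [619.7 154.7]   faceR [668.7  -8. ]
16.9 [0.4965 0.1459 0.0841] [-0.2  0.  -0. ] [-0.002 -1.     0.003]
```

```bash
cat >> h.py <<'E'
def edge(n):
    p,d=[np.load(n+'1.npz')[k] for k in 'pd']; C=cloud(n,d)
    s=(C[...,2]>.057)&(C[...,2]<.067)&(C[...,0]>.46)&(C[...,0]<.70)&(abs(C[...,1]-.06)<.13)&(d>0)&(hsv(p)[...,1]<70)&(hsv(p)[...,2]>110)
    q=C[s]; b=np.round(q[:,1]/.005).astype(int); e=[]
    for k in np.unique(b):
        x=q[b==k,0]
        if len(x)>4: e.append((k*.005,x.max(),x.min()))
    e=np.array(e); r=[]
    for c in(1,2):
        f=e
        for _ in range(5):
            a=np.polyfit(f[:,0],f[:,c],1); v=f[:,c]-np.polyval(a,f[:,0]); f=f[abs(v)<max(1.5*np.std(v),.0015)]
        r.append((round(-np.arctan(a[0]),3),round(np.polyval(a,.06)*1000,1),len(f),f[:,0].min().round(3),f[:,0].max().round(3)))
    print(n,"far/near edge: yaw, x@y=.06, n, yrange",r)
E
sed -i 's/^pose();/pose(); edge("top"); edge("scene");/' s.py
python3 -c "
from h import *
edge('top');edge('scene')
p=np.load('scene1.npz')['p']; cv2.imwrite('pics/s3.png',p[130:330,180:420,::-1].repeat(3,0).repeat(3,1))"
```

```text
top far/near edge: yaw, x@y=.06, n, yrange [(np.float64(0.181), np.float64(628.4), 20, np.float64(-0.035), np.float64(0.11)), (np.float64(0.18), np.float64(558.6), 23, np.float64(-0.045), np.float64(0.105))]
scene far/near edge: yaw, x@y=.06, n, yrange [(np.float64(0.184), np.float64(626.9), 33, np.float64(-0.035), np.float64(0.16)), (np.float64(0.347), np.float64(573.3), 17, np.float64(-0.04), np.float64(0.135))]
```

View pics/s3.png

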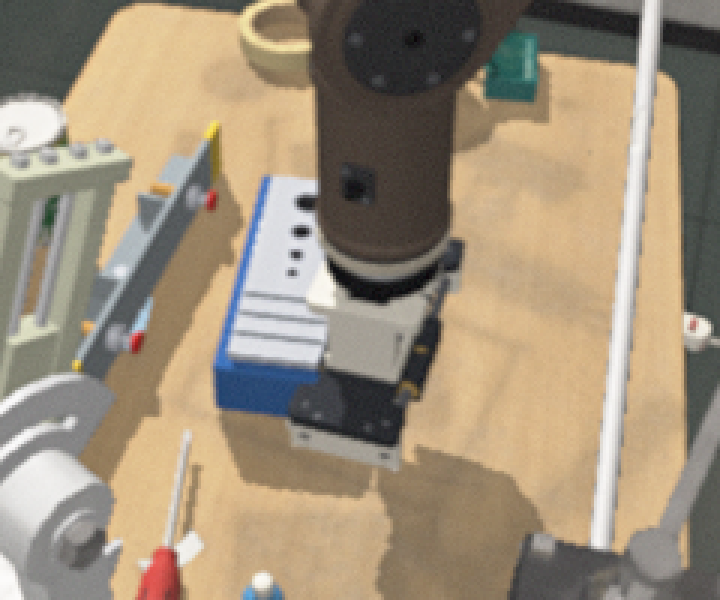

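Emit:
carry_out(plan=[[0.7,0,0,0,0],[1.3,0,0,0,0],[1.4,0,0,0,0],[1.5,0,0,0,0],[1.6,0,0,0,0],[1.7,0,0,0,0],[1.8,0,0,0,0],[1.9,0,0,0,0],[2.0,0,0,0,0],[2.1,0,0,0,0],[2.2,0,0,0,0],[2.3,0,0,0,0],[2.4,0,0,0,0],[2.5,0,0,0,0],[2.6,0.1,0,0,0],[2.7,0.1,0,0,0],[2.85,0.1,0,0,0],[3.0,0.2,0,0,0],[3.15,0.2,0,0,0],[3.3,0.3,0,0,0]])

```text
clock: 18.9
position: [0.5257, 0.149, 0.083]
ee_rot: [3.136, -0.001, -0.088]
force: [-11.7, 0.5, 1.3]
width: 0.007
```

Emit:
carry_out(plan=[[0.5,0.1,0,0,0],[0.65,0.1,0,0,0],[0.8,0.2,0,0,0],[1.0,0.2,0.1,0,0],[1.2,0.3,0.1,0,0],[1.4,0.4,0.1,0,0],[1.6,0.4,0.1,0,0],[1.8,0.5,0.1,0,0],[2.0,0.6,0.1,0,0],[2.2,0.6,0.1,0,0],[2.4,0.7,0.1,0,0],[2.6,0.8,0.1,0,0],[2.8,0.8,0.1,0,0],[3.0,0.9,0.1,0,0],[3.2,1.0,0.1,0,0],[3.4,1.1,0.1,0,0],[3.6,1.1,0.1,0,0],[3.8,1.2,0.1,0,0],[4.0,1.3,0.1,0,0],[4.2,1.3,0.1,0,0]])

```text
clock: 20.9
position: [0.5638, 0.1619, 0.0828]
ee_rot: [3.134, 0.0, -0.101]
force: [-12.5, 2.1, 0.6]
width: 0.002
```

Emit:
carry_out(plan=[[-2,0,0,0,0],[-4.2,0,0.1,0.01,0],[-4.2,-4.8,0.1,0.02,0],[-4.2,-9.6,0.1,0.02,0],[-4.2,-14.4,0.1,0.02,0],[-4.2,-19.3,0.1,0.02,0],[-4.2,-19.3,0.1,0.02,0]])

```text
clock: 21.6
position: [0.5217, -0.04, 0.0837]
ee_rot: [3.129, 0.015, -0.1]
force: [0.1, 0.3, 0.7]
width: 0.005
```

```bash
python3 s.py
```

```text
top n 1018 c 616.2 82.2 size 140.0 75.7 yaw -0.133
   L [576.4 184.4]   R [550.9  -5.9]   faceL [672.1 160.5]   faceR [649.4  -8. ]
scene n 1822 c 609.4 58.3 size 200.5 73.7 yaw -0.12
   L [568.3 160. ]   R [545.3 -30.7]   faceL [664.3 137.3]   faceR [643.9 -31.5]
top far/near edge: yaw, x@y=.06, n, yrange [(np.float64(-0.109), np.float64(648.6), 18, np.float64(0.025), np.float64(0.145)), (np.float64(-0.126), np.float64(579.0), 17, np.float64(0.025), np.float64(0.155))]
scene far/near edge: yaw, x@y=.06, n, yrange [(np.float64(-0.111), np.float64(645.9), 29, np.float64(-0.045), np.float64(0.145)), (np.float64(-0.104), np.float64(578.2), 31, np.float64(-0.04), np.float64(0.16))]
21.7 [ 0.5222 -0.0328  0.0839] [-0.3  0.9  0.1] [ 0.017 -1.     0.006]
```

Emit:
carry_out(plan=[[0.7,0,0,0,0],[1.3,0,0,0,0],[1.4,0,0,0,0],[1.5,0,0,0,0],[1.6,0,0,0,0],[1.7,0,0,0,0],[1.8,0,0,0,0],[1.9,0,0,0,0],[2.0,0,0,0,0],[2.1,0,0,0,0],[2.2,0,0,0,0],[2.3,0,0,0,0],[2.4,0,0,0,0],[2.5,-0.1,0,0,0],[2.6,-0.1,0,0,0],[2.75,-0.1,0,0,0],[2.9,-0.2,0,0,0],[3.05,-0.2,0,0,0],[3.2,-0.3,0,0,0],[3.4,-0.3,0,0,0]])

```text
clock: 23.7
position: [0.5521, -0.0366, 0.0827]
ee_rot: [3.131, 0.025, -0.113]
force: [-12.9, -2.5, 3.6]
width: 0.006
```

Emit:
carry_out(plan=[[0.5,-0.1,0,0,0],[0.65,-0.1,0,0,0],[0.8,-0.2,0,0,0],[1.0,-0.2,0.1,0,0],[1.2,-0.3,0.1,0,0],[1.4,-0.4,0.1,0,0],[1.6,-0.4,0.1,0,0],[1.8,-0.5,0.1,0,0],[2.0,-0.6,0.1,0,0],[2.2,-0.6,0.1,0,0],[2.4,-0.7,0.1,0,0],[2.6,-0.8,0.1,0,0],[2.8,-0.8,0.1,0,0],[3.0,-0.9,0.1,0,0],[3.2,-1.0,0.1,0,0],[3.4,-1.1,0.1,0,0]])

```text
clock: 25.3
position: [0.5823, -0.0472, 0.0825]
ee_rot: [3.131, 0.026, -0.126]
force: [-11.5, 1.9, 2.1]
width: 0.007
```

Emit:
carry_out(plan=[[-2,0,0,0,0],[-4.3,0,0.1,-0.01,0],[-4.3,4.8,0.1,-0.02,0],[-4.3,9.6,0.1,-0.02,0],[-4.3,14.4,0.1,-0.02,0],[-4.3,19.4,0.1,-0.02,0],[-4.3,19.4,0.1,-0.02,0]])

```text
clock: 26.0
position: [0.5389, 0.1566, 0.0843]
ee_rot: [3.138, 0.011, -0.123]
force: [0.3, -0.2, -0.2]
width: 0.007
```

```bash
python3 s.py
```

```text
top n 1271 c 630.1 35.0 size 170.9 76.6 yaw 0.103
   L [567.5 125. ]   R [587.3 -66. ]   faceL [666.1 124.2]   faceR [683.6 -44.9]
scene n 861 c 640.1 62.4 size 202.3 56.1 yaw 0.249
   L [565.1 142.4]   R [612.4 -43.7]   faceL [662.8 155.9]   faceR [704.6  -8.9]
top far/near edge: yaw, x@y=.06, n, yrange [(np.float64(0.144), np.float64(663.3), 20, np.float64(-0.04), np.float64(0.12)), (np.float64(0.128), np.float64(594.7), 25, np.float64(-0.05), np.float64(0.09))]
scene far/near edge: yaw, x@y=.06, n, yrange [(np.float64(0.151), np.float64(661.1), 28, np.float64(-0.015), np.float64(0.155)), (np.float64(0.458), np.float64(631.4), 17, np.float64(-0.005), np.float64(0.14))]
26.1 [0.5394 0.1486 0.0836] [-0.1 -0.9 -0.1] [ 0.    -1.     0.006]
```

Emit:
carry_out(plan=[[0.6,-0.1,0,0,0],[1.1,-0.1,0,0,0],[1.2,-0.1,0,0,0],[1.3,-0.1,0,0,0],[1.4,-0.1,0,0,0],[1.5,-0.1,0,0,0],[1.6,-0.1,0,0,0],[1.7,-0.1,0,0,0],[1.8,-0.1,0,0,0],[1.9,-0.1,0,0,0],[2.0,-0.1,0,0,0],[2.1,-0.1,0,0,0],[2.2,-0.1,0,0,0],[2.3,-0.1,0,0,0],[2.4,0,0,0,0],[2.5,0,0,0,0],[2.65,0,0,0,0],[2.8,0.1,0,0,0],[2.95,0.1,0,0,0],[3.1,0.2,0,0,0]])

```text
clock: 28.1
position: [0.5667, 0.1511, 0.0827]
ee_rot: [3.131, 0.002, -0.136]
force: [-11.9, -0.8, 2.5]
width: 0.002
```

Emit:
carry_out(plan=[[0.5,0,0,0,0],[0.6,0,0,0,0],[0.75,0.1,0,0,0],[0.9,0.1,0,0,0],[1.05,0.1,0,0,0],[1.2,0.2,0,0,0],[1.35,0.2,0,0,0],[1.5,0.3,0,0,0],[1.65,0.3,0,0,0],[1.75,0.3,0,0,0]])

```text
clock: 29.1
position: [0.5802, 0.1549, 0.0817]
ee_rot: [3.13, 0.005, -0.148]
force: [-13.8, 2.3, 3.4]
width: 0.006
```

Emit:
carry_out(plan=[[-2,0,0,0,0],[-2.3,0,0.2,0.01,0],[-2.3,-4.8,0.2,0.02,0],[-2.3,-9.6,0.2,0.02,0],[-2.3,-14.4,0.2,0.02,0],[-2.3,-19.3,0.2,0.02,0],[-2.3,-19.3,0.2,0.02,0]])

```text
clock: 29.8
position: [0.5576, -0.0478, 0.0839]
ee_rot: [3.124, 0.019, -0.146]
force: [-0.1, -0.9, 0.0]
width: 0.002
```

```bash
python3 s.py; python3 -c "
from h import *
p=np.load('scene1.npz')['p']; cv2.imwrite('pics/s4.png',cv2.resize(p[150:280,190:330,::-1],None,fx=4.6,fy=4.6,interpolation=2))"
```

```text
top n 1010 c 636.2 78.9 size 151.0 72.3 yaw -0.005
   L [583.7 175.1]   R [582.8 -16.9]   faceL [681.6 163.6]   faceR [680.8  -6.3]
scene n 1764 c 634.6 57.2 size 202.0 82.6 yaw 0.012
   L [580.4 152.6]   R [582.8 -39.4]   faceL [678.5 142.8]   faceR [680.6 -27.2]
top far/near edge: yaw, x@y=.06, n, yrange [(np.float64(-0.003), np.float64(673.5), 16, np.float64(0.015), np.float64(0.15)), (np.float64(-0.016), np.float64(603.5), 19, np.float64(0.005), np.float64(0.15))]
scene far/near edge: yaw, x@y=.06, n, yrange [(np.float64(0.004), np.float64(670.5), 32, np.float64(-0.04), np.float64(0.155)), (np.float64(0.033), np.float64(604.8), 23, np.float64(0.01), np.float64(0.155))]
29.9 [ 0.5579 -0.04    0.084 ] [0.2 0.9 0.6] [ 0.02  -1.     0.008]
```

View pics/s4.png

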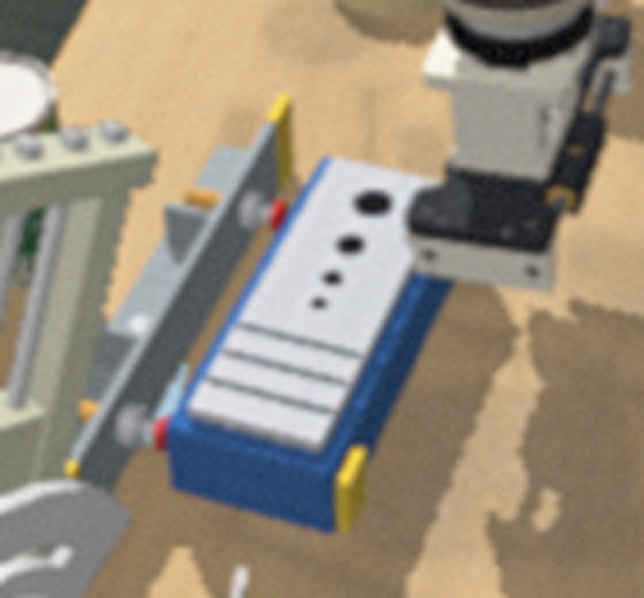

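Emit:
carry_out(plan=[[0.6,0.1,0,0,0],[1.2,0.1,0,0,0],[1.3,0.1,0,0,0],[1.4,0.1,0,0,0],[1.5,0.1,0,0,0],[1.6,0.1,0,0,0],[1.7,0.1,0,0,0],[1.8,0.1,0,0,0],[1.9,0.1,0,0,0],[2.0,0.1,0,0,0],[2.1,0.1,0,0,0],[2.2,0.1,0,0,0],[2.3,0.1,0,0,0],[2.4,0.1,0,0,0],[2.5,0.1,0,0,0],[2.6,0.1,0,0,0],[2.7,0.1,0,0,0],[2.8,0,0,0,0],[2.9,0,0,0,0],[3.0,0,0,0,0]])

```text
clock: 31.9
position: [0.5839, -0.0404, 0.0829]
ee_rot: [3.127, 0.03, -0.16]
force: [-14.2, -1.6, 4.0]
width: 0.007
```

Emit:
carry_out(plan=[[0.5,0,0,0,0],[0.55,0,0,0,0],[0.6,0,0,0,0],[0.65,0,0,0,0],[0.7,0,0,0,0],[0.75,0,0,0,0]])

```text
clock: 32.5
position: [0.587, -0.0411, 0.0817]
ee_rot: [3.125, 0.03, -0.175]
force: [-15.0, -1.5, 4.2]
width: 0.005
```

Emit:
carry_out(plan=[[0.5,0,0,0,0],[0.6,0,0,0,0],[0.7,0,0,0,0],[0.8,-0.1,0,0,0]])

```text
clock: 32.9
position: [0.5906, -0.0425, 0.0805]
ee_rot: [3.124, 0.03, -0.189]
force: [-13.1, 0.8, 3.5]
width: 0.002
```

Emit:
carry_out(plan=[[0.5,0,0.1,0,0],[0.6,0,0.1,0,0],[0.7,0,0.2,0,0],[0.8,-0.1,0.2,0,0],[0.9,-0.1,0.2,0,0]])

```text
clock: 33.4
position: [0.5953, -0.0434, 0.0811]
ee_rot: [3.123, 0.031, -0.204]
force: [-14.8, 0.7, 1.7]
width: 0.006
```

```bash
cat > f.py <<'E'
from h import *
f=[]
for i in range(4):
    o=arm.observe(); f.append(o["force"]); p,d=arm.get_image("scene")
print(o["clock"],o["position"].round(4),np.round(f,1).tolist()); np.savez("scene1.npz",p=p,d=d); 
edge("scene"); C=cloud("scene",d); H=hsv(p); m=((H[...,0]<6)|(H[...,0]>174))&(H[...,1]>130)&(d>0)&(C[...,0]>.67)&(C[...,0]<.73)
for nm,y in(("L",.147),("R",-.025)):
    k=m&(abs(C[...,1]-y)<.03); v,u=np.nonzero(k); print(nm,k.sum(),u.mean().round(2) if len(u) else "",v.mean().round(2) if len(u) else "")
cv2.imwrite('pics/f%d.png'%int(o["clock"]*10),cv2.resize(p[150:280,190:330,::-1],None,fx=4.6,fy=4.6,interpolation=2))
E
python3 f.py
```

```text
33.55 [ 0.5951 -0.0434  0.0811] [[-14.8, 0.7, 1.7], [-14.1, 0.7, 2.4], [-14.3, 0.2, 2.3], [-14.5, 0.5, 1.5]]
scene far/near edge: yaw, x@y=.06, n, yrange [(np.float64(0.091), np.float64(675.8), 32, np.float64(-0.04), np.float64(0.155)), (np.float64(0.382), np.float64(628.0), 21, np.float64(-0.03), np.float64(0.145))]
L 12 224.58 244.25
R 0
```

Emit:
carry_out(plan=[[0.5,0,0.1,0,0],[0.6,0,0.1,0,0],[0.7,-0.1,0.1,0,0],[0.8,-0.1,0.1,0,0]])

```text
clock: 34.0
position: [0.5979, -0.0441, 0.0807]
ee_rot: [3.122, 0.032, -0.223]
force: [-18.3, 1.2, 6.0]
width: 0.005
```

```bash
python3 f.py
```

```text
34.15 [ 0.5978 -0.0441  0.0807] [[-18.3, 1.2, 6.0], [-17.0, 1.2, 6.4], [-16.9, 0.9, 5.0], [-16.1, 1.9, 5.9]]
scene far/near edge: yaw, x@y=.06, n, yrange [(np.float64(0.101), np.float64(676.5), 30, np.float64(-0.04), np.float64(0.155)), (np.float64(0.407), np.float64(629.8), 20, np.float64(-0.03), np.float64(0.145))]
L 13 224.62 244.23
R 0
```

Emit:
carry_out(plan=[[-2,0,0.2,0,0],[-4,0,1,0,0],[-5.3,1,3,-0.1,0],[-5.3,3,4,-0.25,0],[-5.3,6,4,-0.4,0],[-5.3,9,4,-0.55,0],[-5.3,12,4,-0.7,0],[-5.3,15,4,-0.85,0],[-5.3,17,4,-1.0,0],[-5.3,19,4,-1.15,0],[-5.3,19,4,-1.3,0],[-5.3,19,4,-1.45,0],[-5.3,19,4,-1.6,0]])

```text
clock: 35.5
position: [0.5457, 0.1462, 0.1217]
ee_rot: [-2.134, 2.165, 0.161]
force: [-1.0, -0.8, -2.7]
width: 0.001
```

```bash
python3 s.py; python3 -c "
from h import *
o=arm.observe();print(o['joints'].round(2),cv2.Rodrigues(o['ee_rot'])[0].round(3))
p=np.load('scene1.npz')['p']; cv2.imwrite('pics/s5.png',cv2.resize(p[150:280,190:330,::-1],None,fx=4.6,fy=4.6,interpolation=2))"
```

```text
top n 831 c 647.2 15.3 size 131.1 72.0 yaw 0.114
   L [583.7 104.7]   R [605.4 -86.1]   faceL [682.3 104.9]   faceR [701.6 -64. ]
scene n 492 c 637.4 136.3 size 78.6 49.8 yaw 1.5
   L [537.9  90.2]   R [729.5  76.7]   faceL [555.8 187.2]   faceR [725.4 175.3]
top far/near edge: yaw, x@y=.06, n, yrange [(np.float64(0.102), np.float64(678.8), 17, np.float64(-0.04), np.float64(0.085)), (np.float64(0.086), np.float64(610.0), 17, np.float64(-0.045), np.float64(0.06))]
scene far/near edge: yaw, x@y=.06, n, yrange [(np.float64(0.1), np.float64(676.8), 18, np.float64(-0.035), np.float64(0.155)), (np.float64(0.393), np.float64(630.6), 12, np.float64(-0.035), np.float64(0.14))]
35.6 [0.5451 0.1468 0.1211] [ 0.4  0.6 -0.1] [-1.     0.009  0.008]
[-0.78  0.63  0.72  1.96 -0.77  0.82 -2.74] [[-0.01  -1.    -0.007]
 [-0.99   0.009  0.139]
 [-0.139  0.008 -0.99 ]]
```

View pics/s5.png

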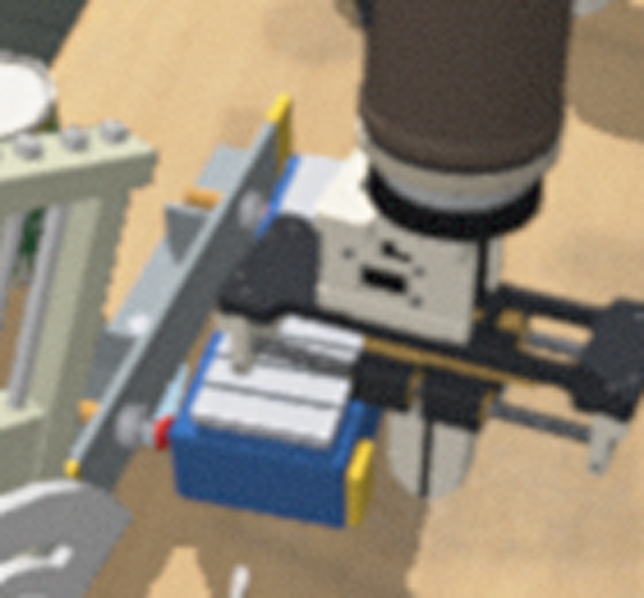

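Emit:
carry_out(plan=[[0,0,0,0.15,0],[0,0,0,0.3,0],[0,0,0,0.45,0],[0,0,0,0.6,0],[0,0,0,0.75,0],[0,0,0,0.9,0],[0,0,0,1.05,0],[0,0,0,1.2,0],[0,0,0,1.35,0],[0,0,0,1.5,0],[0,0,0,1.65,0],[0,0,0,1.8,0],[0,0,0,1.95,0],[0,0,0,2.1,0],[0,0,0,2.25,0],[0,0,0,2.4,0]])

```text
clock: 37.2
position: [0.5464, 0.1472, 0.1217]
ee_rot: [2.811, 1.241, -0.186]
force: [0.3, -0.2, -0.1]
width: 0.005
```

```bash
python3 -c "
from h import *
o=arm.observe();print(o['clock'],o['position'].round(4),o['joints'].round(2),cv2.Rodrigues(o['ee_rot'])[0].round(3)); R=cv2.Rodrigues(o['ee_rot'])[0]; print('spin left',(np.pi/2+.02-np.arctan2(R[1,1],R[0,1]))%(2*np.pi))"
```

```text
37.2 [0.5464 0.1472 0.1217] [-0.53  0.59  0.19  1.82 -0.05  0.86 -1.06] [[ 0.668  0.739 -0.085]
 [ 0.732 -0.673 -0.106]
 [-0.136  0.009 -0.991]]
spin left 2.3297329196033885
```

Emit:
carry_out(plan=[[0,0,0,0.15,0],[0,0,0,0.3,0],[0,0,0,0.45,0],[0,0,0,0.6,0],[0,0,0,0.75,0],[0,0,0,0.9,0],[0,0,0,1.05,0],[0,0,0,1.2,0],[0,0,0,1.35,0],[0,0,0,1.5,0],[0,0,0,1.65,0],[0,0,0,1.8,0],[0,0,-0.5,1.95,0],[0,0,-1.5,2.1,0],[0,0,-2.5,2.25,0],[0,0,-3.3,2.33,0],[0,0,-3.6,2.33,0],[0,0,-3.6,2.33,0]])

```text
clock: 39.0
position: [0.5471, 0.1477, 0.0864]
ee_rot: [-0.028, 3.003, 0.018]
force: [0.9, 0.3, -0.1]
width: 0.006
```

```bash
python3 s.py; python3 -c "
from h import *
o=arm.observe();print(o['clock'],o['joints'].round(2),cv2.Rodrigues(o['ee_rot'])[0].round(3))
p=np.load('scene1.npz')['p']; cv2.imwrite('pics/s6.png',cv2.resize(p[150:280,190:330,::-1],None,fx=4.6,fy=4.6,interpolation=2))"
```

```text
top n 1503 c 644.1 50.0 size 201.0 74.4 yaw 0.09
   L [582.8 140.9]   R [599.9 -50.3]   faceL [681.3 138.7]   faceR [696.6 -30.6]
scene n 1683 c 643.5 59.9 size 206.8 75.0 yaw 0.131
   L [578.4 148.2]   R [603.5 -42.2]   faceL [677.  150.1]   faceR [699.2 -18.5]
top far/near edge: yaw, x@y=.06, n, yrange [(np.float64(0.105), np.float64(679.2), 26, np.float64(-0.04), np.float64(0.155)), (np.float64(0.102), np.float64(609.5), 26, np.float64(-0.05), np.float64(0.125))]
scene far/near edge: yaw, x@y=.06, n, yrange [(np.float64(0.102), np.float64(676.5), 26, np.float64(-0.035), np.float64(0.155)), (np.float64(0.225), np.float64(614.6), 20, np.float64(-0.04), np.float64(0.13))]
39.1 [0.547  0.1478 0.0866] [ 0.5 -0.1  0.6] [-0.02  1.    0.01]
39.1 [-0.1   0.58 -0.38  2.    0.52  0.52  0.73] [[-0.99  -0.02   0.138]
 [-0.018  1.     0.013]
 [-0.138  0.01  -0.99 ]]
```

View pics/s6.png

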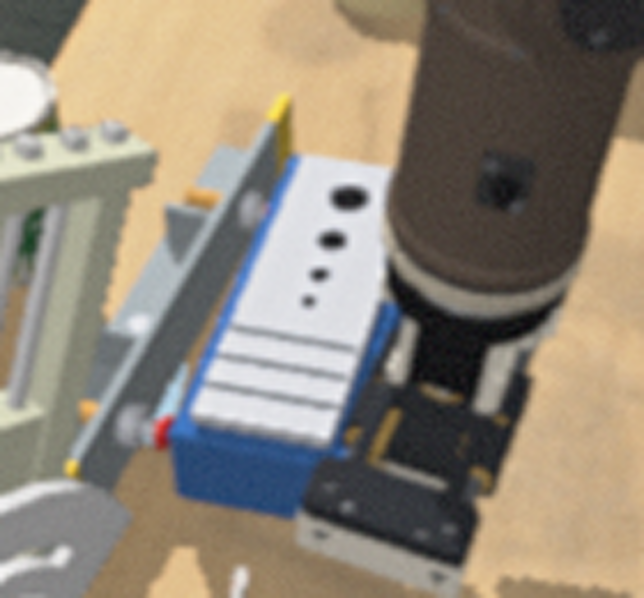

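Emit:
carry_out(plan=[[0.5,0,0,0,0],[0.9,0,0,0,0],[1.0,0,0,0,0],[1.1,0,0,0,0],[1.2,0,0,0,0],[1.3,0,0,0,0],[1.4,0,0,0,0],[1.5,0,0,0,0],[1.6,0,0,0,0],[1.7,0,0,0,0],[1.8,0,0,0,0],[1.9,0,0,0,0],[2.0,0,0,0,0],[2.1,0,0,0,0],[2.2,0,0,0,0],[2.3,0,0,0,0],[2.4,0,0,0,0],[2.5,0.1,0,0,0],[2.6,0.1,0,0,0],[2.7,0.1,0,0,0]])

```text
clock: 41.1
position: [0.5705, 0.1489, 0.0851]
ee_rot: [-0.031, 3.01, 0.015]
force: [-12.0, 2.0, 0.4]
width: 0.004
```

```bash
python3 f.py
```

```text
41.25 [0.5707 0.149  0.0851] [[-12.0, 2.0, 0.4], [-11.4, 1.4, 0.3], [-12.1, 1.2, 0.3], [-10.2, 1.5, 0.1]]
scene far/near edge: yaw, x@y=.06, n, yrange [(np.float64(0.06), np.float64(678.1), 31, np.float64(-0.03), np.float64(0.155)), (np.float64(0.287), np.float64(641.8), 23, np.float64(-0.04), np.float64(0.15))]
L 0  
R 0
```

Emit:
carry_out(plan=[[0.4,0,0,0,0],[0.5,0,0,0,0],[0.6,0,0,0,0],[0.7,0.1,0,0,0],[0.8,0.1,0,0,0],[0.85,0.1,0,0,0]])

```text
clock: 41.9
position: [0.5752, 0.1498, 0.0835]
ee_rot: [-0.033, 3.017, 0.012]
force: [-14.7, 1.3, 2.7]
width: 0.006
```

```bash
python3 f.py
```

```text
42.05 [0.5751 0.1499 0.0835] [[-14.7, 1.3, 2.7], [-13.5, -0.1, 2.3], [-13.8, 0.8, 1.8], [-12.6, 0.7, 1.7]]
scene far/near edge: yaw, x@y=.06, n, yrange [(np.float64(0.039), np.float64(679.4), 31, np.float64(-0.035), np.float64(0.155)), (np.float64(0.321), np.float64(647.4), 15, np.float64(-0.02), np.float64(0.13))]
L 0  
R 0
```

Emit:
carry_out(plan=[[0.4,0,0.1,0,0],[0.5,0,0.1,0,0],[0.6,0,0.1,0,0],[0.7,0.1,0.1,0,0],[0.75,0.1,0.1,0,0]])

```text
clock: 42.6
position: [0.578, 0.1505, 0.0827]
ee_rot: [-0.035, 3.026, 0.008]
force: [-16.5, -0.3, 4.0]
width: 0.004
```

```bash
python3 f.py
```

```text
42.75 [0.5779 0.1504 0.0826] [[-16.5, -0.3, 4.0], [-15.4, -0.4, 3.0], [-15.4, -0.8, 3.5], [-15.3, 0.3, 2.8]]
scene far/near edge: yaw, x@y=.06, n, yrange [(np.float64(0.025), np.float64(679.8), 24, np.float64(0.0), np.float64(0.155)), (np.float64(0.308), np.float64(651.2), 22, np.float64(0.0), np.float64(0.155))]
L 0  
R 0
```

Emit:
carry_out(plan=[[-1.5,0,0,0,0],[-2,0,0.2,0,0],[-2,-4.8,0.2,0,0],[-2,-9.6,0.2,0,0],[-2,-14.4,0.2,0,0],[-2,-18.9,0.2,0,0],[-2,-18.9,0.2,0,0]])

```text
clock: 43.5
position: [0.5583, -0.0479, 0.0846]
ee_rot: [-0.018, 3.026, 0.0]
force: [0.3, -0.3, -0.4]
width: 0.005
```

```bash
python3 s.py; python3 -c "
from h import *
p=np.load('scene1.npz')['p']; cv2.imwrite('pics/s7.png',cv2.resize(p[165:270,195:300,::-1],None,fx=5.7,fy=5.7,interpolation=2))"
```

```text
top n 1434 c 644.8 51.2 size 199.8 75.6 yaw 0.015
   L [590.4 146.4]   R [593.2 -45.6]   faceL [688.5 136.8]   faceR [691.1 -33.1]
scene n 1824 c 647.5 58.2 size 202.5 77.5 yaw 0.031
   L [591.5 152.5]   R [597.5 -39.4]   faceL [689.8 144.6]   faceR [695.1 -25.4]
top far/near edge: yaw, x@y=.06, n, yrange [(np.float64(0.033), np.float64(683.2), 32, np.float64(-0.045), np.float64(0.145)), (np.float64(0.046), np.float64(614.6), 22, np.float64(0.005), np.float64(0.15))]
scene far/near edge: yaw, x@y=.06, n, yrange [(np.float64(0.026), np.float64(680.5), 28, np.float64(-0.045), np.float64(0.155)), (np.float64(0.025), np.float64(612.9), 37, np.float64(-0.045), np.float64(0.155))]
43.6 [ 0.5588 -0.0406  0.0851] [ 0.7 -0.2  0.6] [-0.019  1.     0.004]
```

View pics/s7.png

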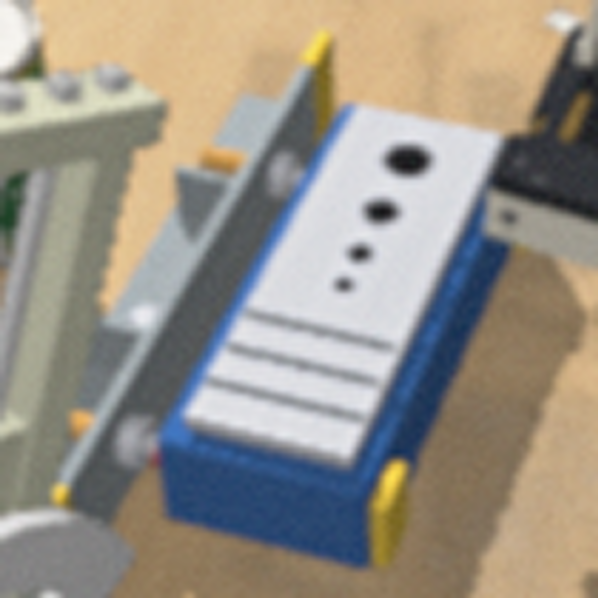

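Emit:
carry_out(plan=[[0.7,0.1,0,0,0],[1.4,0.1,0,0,0],[1.5,0.1,0,0,0],[1.6,0.1,0,0,0],[1.7,0.1,0,0,0],[1.8,0.1,0,0,0],[1.9,0.1,0,0,0],[2.0,0.1,0,0,0],[2.1,0.1,0,0,0],[2.2,0.1,0,0,0],[2.3,0.1,0,0,0],[2.4,0.1,0,0,0],[2.45,0.1,0,0,0],[2.5,0.1,0,0,0],[2.55,0.1,0,0,0],[2.6,0.1,0,0,0]])

```text
clock: 45.2
position: [0.5815, -0.0399, 0.0837]
ee_rot: [-0.029, 3.031, 0.006]
force: [-11.3, 0.2, 2.9]
width: 0.003
```

Emit:
carry_out(plan=[[0.35,0,0,0,0],[0.4,0,0,0,0],[0.45,0,0,0,0],[0.5,0,0,0,0]])

```text
clock: 45.6
position: [0.5824, -0.0403, 0.0821]
ee_rot: [-0.029, 3.039, 0.004]
force: [-13.9, 0.7, 3.3]
width: 0.006
```

```bash
python3 f.py
```

```text
45.75 [ 0.5823 -0.0403  0.082 ] [[-13.9, 0.7, 3.3], [-13.4, 1.1, 2.9], [-12.7, -0.2, 2.4], [-13.8, 0.4, 2.2]]
scene far/near edge: yaw, x@y=.06, n, yrange [(np.float64(0.027), np.float64(680.4), 32, np.float64(-0.04), np.float64(0.155)), (np.float64(0.187), np.float64(622.5), 23, np.float64(-0.035), np.float64(0.15))]
L 0  
R 0
```

Emit:
carry_out(plan=[[0.42,0,0.1,0,0],[0.46,0,0.1,0,0],[0.5,0,0.1,0,0],[0.55,0,0.1,0,0]])

```text
clock: 46.2
position: [0.5834, -0.0407, 0.0813]
ee_rot: [-0.029, 3.049, 0.002]
force: [-13.5, 1.3, 3.3]
width: 0.003
```

```bash
python3 f.py
```

```text
46.35 [ 0.5833 -0.0408  0.0813] [[-13.5, 1.3, 3.3], [-13.2, -0.7, 3.1], [-14.4, 0.0, 3.3], [-13.5, 1.2, 2.2]]
scene far/near edge: yaw, x@y=.06, n, yrange [(np.float64(0.031), np.float64(680.5), 29, np.float64(-0.04), np.float64(0.155)), (np.float64(0.184), np.float64(623.0), 21, np.float64(-0.035), np.float64(0.15))]
L 0  
R 0
```

Emit:
carry_out(plan=[[0.42,0,0.1,0,0],[0.48,0,0.1,0,0],[0.54,0,0.1,0,0],[0.6,0,0.1,0,0],[0.65,0,0.1,0,0]])

```text
clock: 46.9
position: [0.585, -0.0414, 0.0804]
ee_rot: [-0.029, 3.059, -0.001]
force: [-15.2, -0.5, 3.9]
width: 0.003
```

```bash
python3 f.py
```

```text
47.05 [ 0.5849 -0.0414  0.0803] [[-15.2, -0.5, 3.9], [-15.3, 0.2, 3.0], [-14.0, -0.6, 3.4], [-15.2, -0.2, 1.8]]
scene far/near edge: yaw, x@y=.06, n, yrange [(np.float64(0.039), np.float64(680.8), 31, np.float64(-0.04), np.float64(0.155)), (np.float64(0.196), np.float64(622.9), 20, np.float64(-0.035), np.float64(0.15))]
L 0  
R 0
```

Emit:
carry_out(plan=[[0.45,0,0.1,0,0],[0.52,0,0.1,0,0],[0.58,0,0.1,0,0],[0.64,0,0.1,0,0]])

```text
clock: 47.5
position: [0.5861, -0.042, 0.0793]
ee_rot: [-0.029, 3.07, -0.003]
force: [-15.5, -0.3, 3.0]
width: 0.006
```

```bash
python3 f.py
```

```text
47.65 [ 0.5862 -0.042   0.0793] [[-15.5, -0.3, 3.0], [-14.9, -0.9, 3.5], [-15.6, -0.1, 2.5], [-15.0, -0.4, 3.1]]
scene far/near edge: yaw, x@y=.06, n, yrange [(np.float64(0.047), np.float64(680.6), 26, np.float64(-0.045), np.float64(0.155)), (np.float64(0.206), np.float64(623.5), 22, np.float64(-0.035), np.float64(0.15))]
L 0  
R 0
```

Emit:
carry_out(plan=[[-1.8,0,0.2,0,0],[-2.6,0,0.6,0,0],[-2.6,4.8,0.6,0,0],[-2.6,9.6,0.6,0,0],[-2.6,14.4,0.6,0,0],[-2.6,19.2,0.6,0,0],[-2.6,19.2,0.6,0,0]])

```text
clock: 48.4
position: [0.5604, 0.1602, 0.087]
ee_rot: [-0.045, 3.065, 0.009]
force: [0.3, 1.2, -0.1]
width: 0.005
```

```bash
python3 s.py
```

```text
top n 1441 c 648.7 48.6 size 200.1 73.8 yaw 0.015
   L [594.3 143.8]   R [597.1 -48.2]   faceL [692.4 134.2]   faceR [695.  -35.8]
scene n 1266 c 650.9 58.4 size 206.8 71.0 yaw 0.089
   L [589.6 149.3]   R [606.6 -42. ]   faceL [688.1 147. ]   faceR [703.3 -22.3]
top far/near edge: yaw, x@y=.06, n, yrange [(np.float64(0.033), np.float64(682.8), 28, np.float64(-0.045), np.float64(0.15)), (np.float64(0.025), np.float64(614.7), 23, np.float64(-0.05), np.float64(0.11))]
scene far/near edge: yaw, x@y=.06, n, yrange [(np.float64(0.037), np.float64(680.7), 30, np.float64(-0.04), np.float64(0.155)), (np.float64(0.378), np.float64(635.9), 20, np.float64(-0.025), np.float64(0.125))]
48.5 [0.5608 0.1522 0.086 ] [ 0.4 -0.9 -0.4] [-0.022  1.    -0.002]
```

Emit:
carry_out(plan=[[0.6,0,0,0,0],[1.1,0,0,0,0],[1.2,0,0,0,0],[1.3,0,0,0,0],[1.4,0,0,0,0],[1.5,0,0,0,0],[1.6,0,0,0,0],[1.7,0,0,0,0],[1.8,0,0,0,0],[1.9,0,0,0,0],[2.0,0,0,0,0],[2.1,0,0,0,0],[2.15,0,0,0,0],[2.2,0,0,0,0],[2.25,0,0,0,0]])

```text
clock: 50.0
position: [0.5797, 0.1521, 0.0847]
ee_rot: [-0.036, 3.074, -0.004]
force: [-13.3, -0.1, 3.2]
width: 0.004
```

```bash
python3 f.py
```

```text
50.15 [0.5795 0.1521 0.0846] [[-13.3, -0.1, 3.2], [-12.4, -0.1, 3.2], [-12.0, -1.1, 3.3], [-12.7, -0.1, 2.5]]
scene far/near edge: yaw, x@y=.06, n, yrange [(np.float64(0.033), np.float64(680.5), 22, np.float64(0.025), np.float64(0.155)), (np.float64(0.347), np.float64(658.6), 15, np.float64(0.025), np.float64(0.155))]
L 0  
R 0
```

Just about to break loose; a gentle push of about 2 mm more.

Emit:
carry_out(plan=[[0.4,0,0,0,0],[0.45,0,0,0,0],[0.5,0,0.1,0,0],[0.55,0,0.1,0,0],[0.6,0,0.1,0,0]])

```text
clock: 50.7
position: [0.581, 0.1519, 0.0838]
ee_rot: [-0.039, 3.083, -0.008]
force: [-14.4, -0.5, 1.9]
width: 0.006
```

```bash
python3 f.py
```

```text
50.85 [0.5809 0.1519 0.0838] [[-14.4, -0.5, 1.9], [-14.6, 0.6, 2.6], [-14.1, 0.2, 1.2], [-13.7, -0.1, 1.2]]
scene far/near edge: yaw, x@y=.06, n, yrange [(np.float64(0.028), np.float64(680.6), 19, np.float64(0.03), np.float64(0.155)), (np.float64(0.372), np.float64(659.9), 11, np.float64(0.035), np.float64(0.14))]
L 0  
R 0
```

Emit:
carry_out(plan=[[0.42,0,0.1,0,0],[0.48,0,0.1,0,0],[0.54,0,0.1,0,0],[0.6,0,0.1,0,0],[0.65,0,0.1,0,0]])

```text
clock: 51.4
position: [0.5825, 0.152, 0.083]
ee_rot: [-0.041, 3.093, -0.011]
force: [-16.8, 0.6, 2.8]
width: 0.001
```

```bash
python3 f.py
```

```text
51.55 [0.5825 0.152  0.0831] [[-16.8, 0.6, 2.8], [-16.1, 0.5, 2.8], [-15.8, 1.3, 2.5], [-16.0, 0.2, 2.6]]
scene far/near edge: yaw, x@y=.06, n, yrange [(np.float64(0.023), np.float64(680.7), 16, np.float64(0.04), np.float64(0.15)), (np.float64(0.392), np.float64(663.0), 12, np.float64(0.035), np.float64(0.14))]
L 0  
R 0
```

Emit:
carry_out(plan=[[-2,0,0,0,0],[-5,0,0.5,0,0],[-8,0,2,0,0],[-10,0,6,0,0],[-10,0,10.5,0,0],[-10,0,15,0,0],[-10,0,20,0,0],[-10,-4,22,0,0],[-10,-9,22,0,0],[-10,-14,22,0,0],[-10,-19,22,0,0],[-10,-24,22,0,0],[-10,-29,22,0,0],[-10,-34,22,0,0],[-10,-38,22,0,0],[-10,-38,22,0,0]])

```text
clock: 53.2
position: [0.4815, -0.235, 0.3028]
ee_rot: [-0.028, 3.093, -0.016]
force: [-0.6, 0.7, 0.6]
width: 0.003
```

```bash
python3 s.py; python3 - <<'E'
from h import *
a=np.load('scene1.npz')['p'][165:270,195:300,::-1]; b=np.load('top1.npz')['p'][140:245,190:320,::-1]
cv2.imwrite('pics/s8.png',cv2.resize(a,None,fx=5.6,fy=5.6,interpolation=2)); cv2.imwrite('pics/t8.png',cv2.resize(b,None,fx=5.6,fy=5.6,interpolation=2))
for n in("top","scene"):
    z0,z1=np.load(n+"0.npz"),np.load(n+"1.npz"); C=cloud(n,z1["d"])
    s=(C[...,2]>.015)&(C[...,2]<.05)&(C[...,0]>.70)&(C[...,0]<.73)&(C[...,1]>-.1)&(C[...,1]<.225); q=C[s]
    H=hsv(z1["p"])
    # blue bottle / green carton position before & after
    for z in(z0,z1):
        Cz=cloud(n,z["d"]); Hz=hsv(z["p"])
        bb=(Hz[...,0]>95)&(Hz[...,0]<125)&(Hz[...,1]>110)&(abs(Cz[...,1]-.31)<.06)&(abs(Cz[...,0]-.52)<.1)
        gg=(Hz[...,0]>70)&(Hz[...,0]<95)&(Hz[...,1]>100)&(abs(Cz[...,1]+.3)<.1)&(abs(Cz[...,0]-.48)<.12)
        print(n,"bottle",bb.sum(),Cz[bb].mean(0).round(3),"carton",gg.sum(),Cz[gg].mean(0).round(3))
E
```

```text
top n 1428 c 648.3 49.3 size 201.8 75.9 yaw 0.051
   L [590.5 142.5]   R [600.2 -49.3]   faceL [688.9 136.4]   faceR [697.5 -33.3]
scene n 1845 c 644.9 58.2 size 203.2 77.9 yaw -0.003
   L [592.2 154.4]   R [591.6 -37.6]   faceL [690.2 143.1]   faceR [689.7 -26.9]
top far/near edge: yaw, x@y=.06, n, yrange [(np.float64(0.032), np.float64(683.0), 30, np.float64(-0.04), np.float64(0.14)), (np.float64(0.022), np.float64(614.9), 24, np.float64(-0.045), np.float64(0.15))]
scene far/near edge: yaw, x@y=.06, n, yrange [(np.float64(0.034), np.float64(681.2), 27, np.float64(-0.04), np.float64(0.155)), (np.float64(0.03), np.float64(613.7), 38, np.float64(-0.045), np.float64(0.15))]
53.3 [ 0.4825 -0.2289  0.303 ] [ 1.  -0.  -0.6] [-0.024  1.    -0.008]
top bottle 0 [nan nan nan] carton 0 [nan nan nan]
top bottle 0 [nan nan nan] carton 0 [nan nan nan]
scene bottle 149 [0.518 0.335 0.035] carton 278 [ 0.492 -0.315  0.025]
scene bottle 150 [0.518 0.335 0.035] carton 287 [ 0.491 -0.314  0.03 ]<stdin>:13: RuntimeWarning: Mean of empty slice.
  ret = um.true_divide(
```

View pics/s8.png

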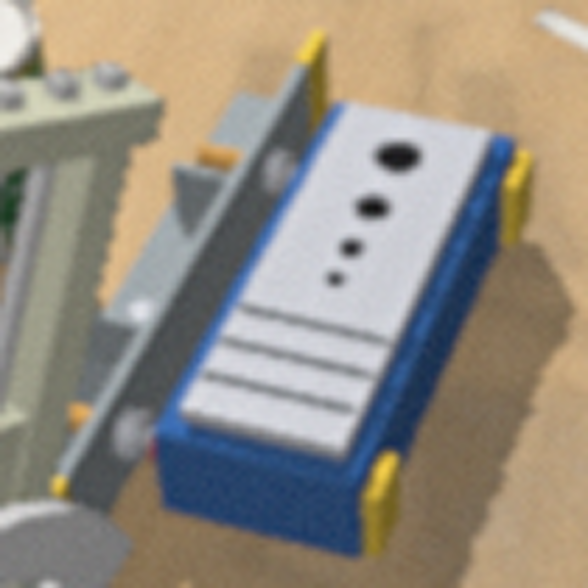

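View pics/t8.png

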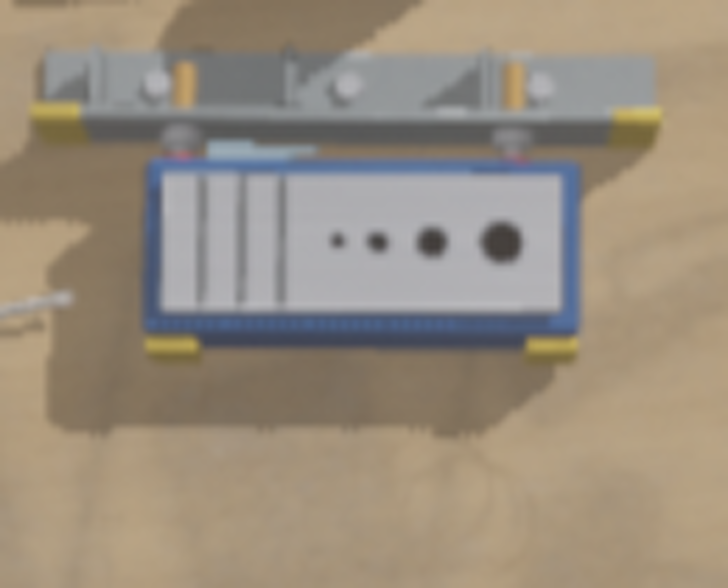

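Emit:
carry_out(plan=[[1.5,4.7,0,0,0],[3,9.4,0,0,0],[4.5,14,0,0,0],[6.5,18.4,-1,0,0],[6.5,18.9,-5.5,0,0],[6.5,18.9,-10,0,0],[6.5,18.9,-14.5,0,0],[6.5,18.9,-18.5,0,0],[6.5,18.9,-21,0,0],[6.5,18.9,-21.8,0,0],[6.5,18.9,-21.8,0,0]])

```text
clock: 54.4
position: [0.5471, -0.0385, 0.0846]
ee_rot: [-0.041, 3.093, -0.01]
force: [-0.1, -0.1, 1.0]
width: 0.006
```

Emit:
carry_out(plan=[[1,0,0,0,0],[2,0,0,0,0],[2.9,0,0,0,0],[3.0,0,0,0,0],[3.1,0,0,0,0],[3.2,0,0,0,0],[3.3,0,0,0,0],[3.4,0,0,0,0],[3.5,0,0,0,0],[3.6,0,0,0,0],[3.7,0,0,0,0],[3.8,0,0,0,0],[3.9,0,0,0,0],[4.0,0,0,0,0]])

```text
clock: 55.8
position: [0.5857, -0.0386, 0.0841]
ee_rot: [-0.041, 3.097, -0.01]
force: [-6.9, -0.2, 1.5]
width: 0.009
```

Emit:
carry_out(plan=[[0.2,0,0,0,0],[0.27,0,0,0,0],[0.34,0,0,0,0],[0.4,0,0,0,0],[0.45,0,0,0,0],[0.5,0,0,0,0],[0.55,0,0,0,0]])

```text
clock: 56.5
position: [0.5874, -0.0389, 0.0827]
ee_rot: [-0.041, 3.105, -0.012]
force: [-12.0, -0.0, 2.3]
width: 0.005
```

```bash
python3 f.py
```

```text
56.65 [ 0.5873 -0.0389  0.0826] [[-12.0, -0.0, 2.3], [-11.7, 0.6, 2.6], [-11.9, 0.9, 2.3], [-11.7, -0.1, 2.4]]
scene far/near edge: yaw, x@y=.06, n, yrange [(np.float64(0.037), np.float64(680.8), 31, np.float64(-0.045), np.float64(0.155)), (np.float64(0.215), np.float64(625.1), 24, np.float64(-0.035), np.float64(0.155))]
L 0  
R 0
```

Emit:
carry_out(plan=[[0.42,0,0.1,0,0],[0.47,0,0.1,0,0],[0.52,0,0.1,0,0],[0.57,0,0.1,0,0],[0.62,0,0.1,0,0],[0.66,0,0.1,0,0]])

```text
clock: 57.3
position: [0.5889, -0.0393, 0.0818]
ee_rot: [-0.042, 3.115, -0.014]
force: [-14.9, -1.5, 2.7]
width: 0.003
```

```bash
python3 f.py
```

```text
57.45 [ 0.5889 -0.0393  0.0818] [[-14.9, -1.5, 2.7], [-16.0, -0.1, 3.7], [-15.9, 0.2, 3.6], [-15.7, 0.6, 3.9]]
scene far/near edge: yaw, x@y=.06, n, yrange [(np.float64(0.031), np.float64(680.9), 32, np.float64(-0.04), np.float64(0.155)), (np.float64(0.218), np.float64(625.3), 20, np.float64(-0.035), np.float64(0.15))]
L 0  
R 0
```

Emit:
carry_out(plan=[[0.48,0,0.1,0,0],[0.53,0,0.1,0,0],[0.57,0,0.1,0,0],[0.6,0,0.1,0,0]])

```text
clock: 57.9
position: [0.5897, -0.0397, 0.0809]
ee_rot: [-0.042, 3.126, -0.016]
force: [-16.7, 0.4, 3.7]
width: 0.001
```

Emit:
carry_out(plan=[[-2,0,0,0,0],[-5,0,0.5,0,0],[-8,0,2,0,0],[-10,0,6,0,0],[-10,0,10.5,0,0],[-10,0,15,0,0],[-10,0,20,0,0],[-10,-4,22,0,0],[-10,-9,22,0,0],[-10,-14,22,0,0],[-10,-19,22,0,0],[-10,-19,22,0,0]])

```text
clock: 59.1
position: [0.4886, -0.238, 0.3007]
ee_rot: [-0.026, 3.126, -0.022]
force: [0.0, 0.1, -0.4]
width: 0.004
```

```bash
python3 s.py
```

```text
top n 1488 c 651.2 50.9 size 205.2 79.7 yaw 0.007
   L [597.6 146.6]   R [598.9 -45.4]   faceL [695.6 136.3]   faceR [696.8 -33.7]
scene n 1824 c 644.3 58.3 size 206.8 75.2 yaw 0.04
   L [587.5 152.1]   R [595.2 -39.8]   faceL [685.8 145. ]   faceR [692.6 -24.9]
top far/near edge: yaw, x@y=.06, n, yrange [(np.float64(0.032), np.float64(683.0), 31, np.float64(-0.045), np.float64(0.15)), (np.float64(0.017), np.float64(615.8), 28, np.float64(-0.05), np.float64(0.15))]
scene far/near edge: yaw, x@y=.06, n, yrange [(np.float64(0.035), np.float64(681.1), 32, np.float64(-0.045), np.float64(0.155)), (np.float64(0.033), np.float64(614.0), 33, np.float64(-0.04), np.float64(0.155))]
59.2 [ 0.4897 -0.231   0.3009] [-0.1  1.   0.1] [-0.024  1.    -0.01 ]
```

```bash
python3 -c "
from cell import arm
print(arm.sign_off())"
```

```text
the job is handed in; nothing more can be done
None
```

I walked the block to the fence by pushing the right and left pads in turn, with five full swings and then small ones at the buffers. It was handed in at about 59 s, with the arm lifted clear.

**Final position (last camera measurements):**
- **Block:** its centre is at about (0.648, 0.058) m and its yaw is about 0.03 rad; the fence's is about 0.02. It stands between the yellow end marks, within about 5 mm of the fence's middle.
- **Buffers:** both red buttons were hidden against the far face in the last pictures viewed, before one final small push on the right. From the rise in force, I estimate each is pushed in by about 4 to 5 mm. The camera estimate is looser, at about 3 to 5 mm left and 2 to 4 mm right. The two cameras differ by about 2 mm, so I could not measure it directly.
- **Bottle and carton:** no movement beyond about 1 mm when checked before that last push, which went nowhere near them.

**Pushing force:** the highest I read was 18.3 N ahead, about 19.3 N with its vertical part. Force is only read at the end of a move, so I did not see the peaks in between.

**Problems along the way:**
- The tool slowly tilted under load, to about 8 degrees, so I turned it half round to carry on.
- My first turn for this went the wrong way and ran joint 7 up to its range limit, reading -2.74. I then turned back.
- The automatic block fit disagreed between the two cameras whenever the arm hid part of the block. In those cases I relied on fits to the edges of its top plate.

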